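# Stroke the sprung pins of the glue-up jig

## Robot

A 6-joint arm with a two-finger parallel gripper is mounted at the origin on the work surface; the furniture and walls round the work are solid. World frame = base frame: x ahead of the robot, y to its left, z up, the work surface at z = 0. Lengths are in mm, angles in rad, forces in N, time in s.
With the tool pointing down it reaches from about 300 to 775 mm from the base axis. Payload 14.6 kg.
Tool frame: the origin (TCP) lies between the finger pads, 19 mm behind the fingertips; this is the grasp point; z points along the fingers, y is the line along which they close (so a half turn about z gives the same grasp; the last joint's range is limited). The gripper opens to 94 mm and grips with 3 to 60 N. Pads are 16 mm wide; open, the fingers measure 119 mm over their backs; the gripper's body (75 mm by 177 mm) begins 78 mm behind the grasp point.
Start: joints at [-1.317, 0.3, 1.521, -0, 1.321, -0.067], TCP at [173.422, -521.933, 224.246] pointing down, gripper open.
Joint ranges: [-3.03, 3.03], [-0.79, 2.21], [0.23, 2.52], [-1.04, 4.18], [0, 3.07], [-2.55, 2.55]. Speed limits (rad/s): [2.22, 2.22, 2.57, 3.14, 3.14, 3.14].

## Interface

Orientations are given as [roll, pitch, yaw] about the fixed x, y, z axes, in that order (R = Rz(yaw) Ry(pitch) Rx(roll)).
In Python, from cell import manip gives the robot as it stands.
- The arm moves only by the tool servo_tool, never from a script. Its argument "motion" is a list that holds one entry, the list of rows, each a list of 7 numbers: the shift along the world's x, y, z as a fraction of full scale, then the turn, a rotation vector about the world's x, y, z as a fraction of full scale, then the closure, from 0 (fully open) to 1 (shut). In form: [[[x, y, z, rx, ry, rz, gripper], ...]]. A call has 1 to 10 rows; each row is the pose to reach, as a shift and turn from the pose commanded when the call began, turning the shorter way round; what a row does not reach only later rows make up. Full scale, the value 1, is 0.5 m for a shift and pi rad for a turn. A row lasts 1/10 s, in which the tool goes at most 50 mm and 8.59 degrees, less where a joint would pass 70% of its speed; a pose out of reach is approached as far as the arm can. A call with a number of a shift or a turn outside -1 to 1 is refused whole. A call with a gripper value outside its range is refused whole. The fingers move at their own pace and stop on an object; "newtons" is the grip in N (left out, the last holds). Time passes only in rows, so rows that repeat a pose let the fingers close. It gives the time, the measured TCP pose, the force, the opening and the grip force at its end, in the units of the state.
- manip.read_state(): the state, without advancing time (a new reading comes with each control period).
- manip.camera(name): name is "side" or "top"; returns a dict with "frame" (480x640x3 uint8, red, green, blue), "range_z" (480x640 float32, mm along the optical axis (not along the pixel's ray), 0 where there is no reading), "vfov" (degrees; the focal length in pixels is half the picture's height over the tangent of half this angle, whatever the lens; pixels are square), "cx", "cy" (the principal point, pixels), "cam_to_world" (4x4, takes a point from camera to world coordinates). Camera axes: x right, y down, z forward; pixel columns grow to the right and rows downward; lengths in mm; the calibration is good to about 2 mm. A picture is of the moment at which its call begins.
- manip.sign_off(): hands the job in; it is judged then, once.
The state is a dict: "clock": time; "joints": joint angles; "qd": joint speeds; "effort": joint torques, N m; "eef_pos": TCP position; "eef_rot": TCP orientation; "wrist_force": force on the tool from outside, world axes, zero at the start; "moment": the same for the moment, N m; "finger_gap": finger opening in mm; "finger_force": force on a finger pad.
Only numpy, scipy, OpenCV 4.12 (cv2) and the standard library are available. Lean on these libraries where they do the work, as an engineer would, in place of code of your own. Each camera call takes 0.05 s, during which the arm holds its last target. There are 200 camera calls.

## Task

Check that none of the sprung rest pins on the plywood jig is stuck: with the fingers closed, stroke the fingertips lightly over the crowns of the whole curved row of five, starting at the end by the round wax tin, so that each pin dips visibly in turn and springs back. Make it one unbroken stroke without lifting off between the pins, and do not push any pin down to its stop. Grasp and lift nothing, leave the jig and everything round it where it lies, and finish with the hand clear.

Things in the scene. Friction and masses are not known exactly. Their poses are not given: they have to be found in the camera images.
- jig: plywood jig, 120 (x) x 230 (y) mm on wooden bearers, 88 mm high, 2.5 kg, with five sprung metal pins in a curved row. Origin: centre of its foot on the bench; z up, y along its length, roughly to the robot's left. The row is an arc of radius 144 mm about x -131 mm, y 0 of this frame, bulging to +x, pins every 0.30 rad (43 mm): pin 3 at x 13, y 0; pin 1 at x -12, y 81; pin 5 at x -12, y -81.
- wax_tin: flat round tin of bench wax, 93 mm across, 37 mm high, loose; origin at the centre of its underside. It lies on the bench on the robot's side of the jig, near either pin 1 or pin 5 (about 115 mm from that end pin, over 190 mm from the other); the row is traced from that end.
- walnut: dark walnut offcut, 38 x 110 x 26 mm, loose, lying near the other end of the jig; origin at the centre of its underside. To be left alone.
- tape: tape measure, 38 x 86 x 68 mm, loose on the bench to the left of the jig; origin under its centre. To be left alone. (Behind it stand a fixed tool chest, 170 mm high, whose near right corner is at x 0.48, y -0.18 m, and farther left a drawer case, 245 mm high, front at x 0.6: pass over or in front of them.)
- brush: flat brush, 36 x 186 x 12 mm, loose, to the right of the jig; origin under its centre. To be left alone.
- pin1 (a joint): how far pin 1 (at the jig's +y end) is pressed down, m: 0 sprung fully up, 0.009 at its stop. Spring: about 1 N to start, 0.5 N more per mm.
- pin1_top (a point): the crown of pin 1's domed head, 110 mm above the bench when up; head 24 mm across, dome radius 18 mm, dome 4.6 mm high.
- pin2 (a joint): how far pin 2 (next to pin 1) is pressed down, m: 0 sprung fully up, 0.009 at its stop. Spring: about 1 N to start, 0.5 N more per mm.
- pin2_top (a point): the crown of pin 2's domed head, 110 mm above the bench when up; head 24 mm across, dome radius 18 mm, dome 4.6 mm high.
- pin3 (a joint): how far pin 3 (in the middle) is pressed down, m: 0 sprung fully up, 0.009 at its stop. Spring: about 1 N to start, 0.5 N more per mm.
- pin3_top (a point): the crown of pin 3's domed head, 110 mm above the bench when up; head 24 mm across, dome radius 18 mm, dome 4.6 mm high.
- pin4 (a joint): how far pin 4 (next to pin 5) is pressed down, m: 0 sprung fully up, 0.009 at its stop. Spring: about 1 N to start, 0.5 N more per mm.
- pin4_top (a point): the crown of pin 4's domed head, 110 mm above the bench when up; head 24 mm across, dome radius 18 mm, dome 4.6 mm high.
- pin5 (a joint): how far pin 5 (at the jig's -y end) is pressed down, m: 0 sprung fully up, 0.009 at its stop. Spring: about 1 N to start, 0.5 N more per mm.
- pin5_top (a point): the crown of pin 5's domed head, 110 mm above the bench when up; head 24 mm across, dome radius 18 mm, dome 4.6 mm high.

How it is judged (in metres and radians):
On the way, in this order (a step that is already met when the one before it is completed fails the run):
1. the first pin of the row, counted from the wax tin's end, is dipped at least 1.5 mm by the fingers, with the TCP within 18 mm of its crown seen from above (((horizontal distance between wax_tin and pin1_top below 0.17 m and value of joint pin1 above 0.0015 m and contact force between the fingers and jig above 0.3 N and horizontal distance between the grasp point and pin1_top below 0.018 m) or (horizontal distance between wax_tin and pin5_top below 0.17 m and value of joint pin5 above 0.0015 m and contact force between the fingers and jig above 0.3 N and horizontal distance between the grasp point and pin5_top below 0.018 m))), for 0.05 s.
2. the second pin of the row, counted from the wax tin's end, is dipped at least 1.5 mm by the fingers, with the TCP within 18 mm of its crown seen from above (((horizontal distance between wax_tin and pin1_top below 0.17 m and value of joint pin2 above 0.0015 m and contact force between the fingers and jig above 0.3 N and horizontal distance between the grasp point and pin2_top below 0.018 m) or (horizontal distance between wax_tin and pin5_top below 0.17 m and value of joint pin4 above 0.0015 m and contact force between the fingers and jig above 0.3 N and horizontal distance between the grasp point and pin4_top below 0.018 m))), for 0.05 s.
3. the third pin of the row, counted from the wax tin's end, is dipped at least 1.5 mm by the fingers, with the TCP within 18 mm of its crown seen from above (((horizontal distance between wax_tin and pin1_top below 0.17 m and value of joint pin3 above 0.0015 m and contact force between the fingers and jig above 0.3 N and horizontal distance between the grasp point and pin3_top below 0.018 m) or (horizontal distance between wax_tin and pin5_top below 0.17 m and value of joint pin3 above 0.0015 m and contact force between the fingers and jig above 0.3 N and horizontal distance between the grasp point and pin3_top below 0.018 m))), for 0.05 s.
4. the fourth pin of the row, counted from the wax tin's end, is dipped at least 1.5 mm by the fingers, with the TCP within 18 mm of its crown seen from above (((horizontal distance between wax_tin and pin1_top below 0.17 m and value of joint pin4 above 0.0015 m and contact force between the fingers and jig above 0.3 N and horizontal distance between the grasp point and pin4_top below 0.018 m) or (horizontal distance between wax_tin and pin5_top below 0.17 m and value of joint pin2 above 0.0015 m and contact force between the fingers and jig above 0.3 N and horizontal distance between the grasp point and pin2_top below 0.018 m))), for 0.05 s.
5. the last pin of the row, counted from the wax tin's end, is dipped at least 1.5 mm by the fingers, with the TCP within 18 mm of its crown seen from above (((horizontal distance between wax_tin and pin1_top below 0.17 m and value of joint pin5 above 0.0015 m and contact force between the fingers and jig above 0.3 N and horizontal distance between the grasp point and pin5_top below 0.018 m) or (horizontal distance between wax_tin and pin5_top below 0.17 m and value of joint pin1 above 0.0015 m and contact force between the fingers and jig above 0.3 N and horizontal distance between the grasp point and pin1_top below 0.018 m))), for 0.05 s.
At the end, for the whole second after the job is handed in: All five pins are sprung up again (within 1 mm), the jig lies flat and at rest within 25 mm of where it started, and the tin, the offcut, the tape measure and the brush are within 15 mm of where they started (value of joint each of pin1, pin2, pin3, pin4, pin5 below 0.001 m and distance of jig from where it was at the start of the episode below 0.025 m and angle between jig's own z axis and vertical below 0.03 rad and linear speed of jig below 0.01 m/s and distance of each of wax_tin, walnut, tape, brush from where it was at the start of the episode below 0.015 m); the robot touches nothing.
It fails at once if a pin is pushed down to its stop (more than 7.8 of its 9 mm) (value of joint any of pin1, pin2, pin3, pin4, pin5 above 0.0078 m).
It fails at once if the jig is shoved more than 25 mm, lifted or tipped (distance of jig from where it was at the start of the episode above 0.025 m or height (world z) of jig above 0.01 m or angle between jig's own z axis and vertical above 0.08 rad).
It fails at once if the fingers lift off in mid-row (TCP 160 to 195 mm above the bench while over the three inner pins) (y of the grasp point in the frame of jig between -0.055 and 0.055 m and x of the grasp point in the frame of jig between -0.04 and 0.05 m and z of the grasp point in the frame of jig between 0.16 and 0.195 m).
It fails at once if a thing lying round the jig is pushed aside, lifted or carried (moved more than 15 mm) (distance of any of wax_tin, walnut, tape, brush from where it was at the start of the episode above 0.015 m).
It also fails if it takes over 56 s, if anything falls off the work surface, if the arm or the gripper's body presses on something with over 40 N, if the wrist force passes 120 N, or if a joint passes its speed limit or range.

## Working session

There is one attempt and no reset: what is moved stays moved. The work goes in short steps, Python scripts to look and compute and a tool call to move; the robot and the scene stay as the last step left them, time stands still between calls to the robot, and variables do not carry over. Pictures are saved under pics/ and viewed, at most 10 in all, crops included, and the job is handed in when it is done.

Besides the shell and the picture viewer there is one more tool, called after "Emit:" as name([rows], argument=value, ...), one row to a line, values as JSON. servo_tool: Moves the arm, as the interface text tells. Its arguments: {"type":"object","properties":{"motion":{"type":"array"},"newtons":{"type":"number"}},"required":["motion"]}

```bash
mkdir -p pics; cat > h.py <<'E'
import numpy as np, cv2
from cell import manip
def world(c):
    d=c["range_z"]; f=240/np.tan(np.radians(c["vfov"])/2)
    v,u=np.mgrid[:480,:640]
    P=np.stack([(u-c["cx"])/f*d,(v-c["cy"])/f*d,d],-1)
    T=np.array(c["cam_to_world"]); return P@T[:3,:3].T+T[:3,3]
E
python3 - <<'E'
from h import *
for n in("top","side"):
    c=manip.camera(n); cv2.imwrite(f"pics/{n}0.png",c["frame"][:,:,::-1])
    np.savez(f"{n}0.npz",W=world(c),F=c["frame"],D=c["range_z"]); print(n,np.array(c["cam_to_world"]).round(2).tolist(),c["vfov"])
print(manip.read_state())
E
```

```text
top [[0.02, -1.0, 0.05, 317.76], [-1.0, -0.02, -0.01, -288.09], [0.01, -0.05, -1.0, 1420.71], [0.0, 0.0, 0.0, 1.0]] 43.63692816313767
side [[0.9, -0.24, 0.35, -37.91], [-0.43, -0.55, 0.72, -1194.52], [0.02, -0.8, -0.6, 860.31], [0.0, 0.0, 0.0, 1.0]] 46.741057255507094
{'clock': 0.1, 'joints': array([-1.31659249e+00,  3.00429610e-01,  1.52150627e+00, -4.29520761e-05,
        1.32068380e+00, -6.65901029e-02]), 'qd': array([-0.00075909, -0.00206693, -0.00032285, -0.0005113 ,  0.00011211,
        0.00143116]), 'effort': array([ 5.85948019e-04, -5.32647479e+01, -3.53287661e+01,  7.09240395e-02,
        2.34971009e-02, -8.26999712e-05]), 'eef_pos': array([ 173.3660194 , -521.74262213,  223.74072199]), 'eef_rot': array([-3.14056514e+00, -2.68267588e-05,  3.20804575e-01]), 'wrist_force': array([-0.60746098, -0.082874  , -0.01171803]), 'moment': array([-0.03036327, -0.04867342, -0.01721835]), 'finger_force': 0.0, 'finger_gap': 94.15734991844725}
```

View pics/top0.png

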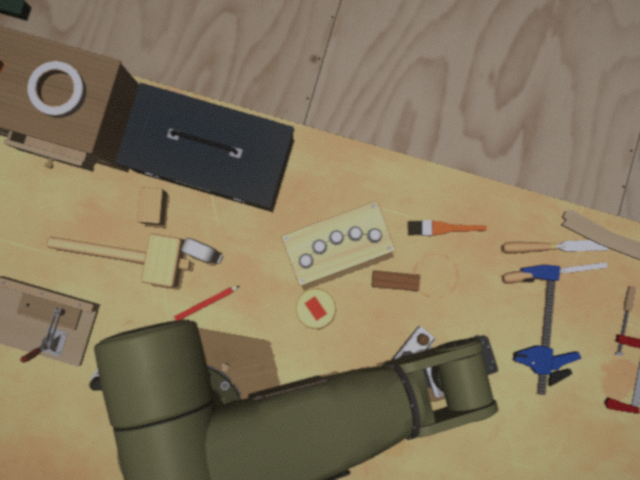

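View pics/side0.png

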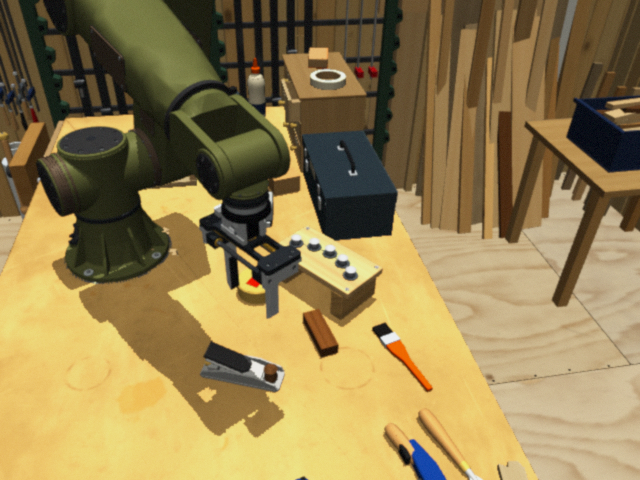

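The top view shows the five pins at about (306,261), (319,247), (336,237), (355,233) and (375,235). The tin is at (316,308), so the stroke starts at the left end, pin 1. The walnut offcut is at (395,281), the tape measure at (200,250) and the brush at (445,228). The side view shows the open gripper above the bench, robot side of the jig.

```bash
python3 - <<'E'
from h import *
from scipy.optimize import least_squares
th=np.array([.6,.3,0,-.3,-.6]); M=np.c_[-131+144*np.cos(th),144*np.sin(th)]
def fit(Q):
    def tr(p): c,s=np.cos(p[2]),np.sin(p[2]); return M@np.array([[c,s],[-s,c]])+p[:2]
    r=least_squares(lambda p:(tr(p)-Q).ravel(),[*Q.mean(0),0]); return r.x,tr(r.x),np.abs(r.fun).max()
for n in("top","side"):
    z=np.load(n+"0.npz"); W=z["W"]; 
    m=((W[...,2]>97)&(W[...,2]<118)&(z["D"]>0)&(W[...,0]>350)&(W[...,0]<600)&(W[...,1]>-480)&(W[...,1]<-180)).astype(np.uint8)
    k,l,s,c=cv2.connectedComponentsWithStats(m)
    Q=[]
    for i in range(1,k):
        if s[i,4]<25: continue
        p=W[l==i]; print(n,c[i].round(1),s[i,4],p.mean(0).round(1),np.percentile(p[:,2],[50,98]).round(1),np.ptp(p[:,:2],axis=0).round(1)); Q.append(((p[:,:2].min(0)+p[:,:2].max(0))/2))
    if len(Q)==5:
        Q=np.array(Q); Q=Q[np.argsort(-Q[:,1])]; x,t,e=fit(Q); print(n,x.round(3),e.round(2)); print(t.round(1).tolist())
z=np.load("top0.npz");print("tin",z["W"][308,316],"walnut",z["W"][281,395],"jigtop",z["W"][250,350])
E
```

```text
top [355.6 232.6] 87 [ 433.2 -369.   108.1] [107.8 113.2] [22.8 19.9]
top [375.  234.4] 88 [ 430.1 -411.9  108.3] [108.5 113. ] [20.5 22.5]
top [336.5 236.6] 89 [ 423.7 -327.3  107.5] [107.4 113.2] [22.6 19.9]
top [319.5 246.1] 88 [ 401.9 -290.4  107.9] [107.7 113.1] [22.8 19.9]
top [305.9 260.1] 94 [ 370.4 -261.3  107.3] [107.2 113.3] [22.2 26.6]
top [ 4.11466e+02 -3.32162e+02  3.73000e-01] 0.5
[[370.5, -260.9], [402.1, -290.1], [423.6, -327.4], [433.1, -369.4], [429.8, -412.3]]
side [349.2 205.6] 291 [ 542.4 -197.2  107.7] [108.7 117.6] [119.8  36. ]
side [295.6 237.7] 60 [ 367.8 -265.1  107.6] [107.8 111.7] [20.9 22.1]
side [313.9 241.4] 62 [ 399.7 -294.8  107.9] [108.6 111.9] [24.1 21.1]
side [329.6 248.2] 62 [ 421.2 -331.4  107.5] [108.1 112.7] [22.2 21.7]
side [342.1 257.7] 69 [ 430.9 -372.8  107.6] [107.8 112.7] [22.7 22.4]
side [350.1 269.6] 73 [ 427.6 -415.7  107.6] [107.9 112.2] [23.6 21.7]
tin [ 263.73577745 -285.42833631   39.95087938] walnut [ 329.47958114 -468.21235433   23.45052142] jigtop [ 396.10137839 -358.74105774   84.23225781]
```

Emit:
servo_tool([
  [[0.1,0.13,0,0,0,0,1],[0.15,0.2,0,0,0,0,1],[0.2,0.26,0,0,0,0,1],[0.25,0.33,0,0,0,0,1],[0.3,0.4,0,0,0,0,1],[0.35,0.46,0,0,0,0,1],[0.392,0.519,0,0,0,0,1],[0.392,0.519,-0.05,0,0,0,1],[0.392,0.519,-0.12,0,0,0,1],[0.392,0.519,-0.12,0,0,0,1]],
], newtons=10)

```text
clock: 1.1
eef_pos: [368.1, -261.0, 160.9]
eef_rot: [-3.136, 0.004, 0.321]
wrist_force: [-0.4, -0.7, 0.8]
finger_gap: 17.0
finger_force: 0.0
```

Emit:
servo_tool([
  [[0,0,-0.02,0,0,0,1],[0,0,-0.04,0,0,0,1],[0,0,-0.04,0,0,0,1],[0,0,-0.04,0,0,0,1],[0,0,-0.04,0,0,0,1],[0,0,-0.04,0,0,0,1],[0,0,-0.04,0,0,0,1]],
])

```text
clock: 1.8
eef_pos: [369.5, -262.5, 144.5]
eef_rot: [3.141, -0.0, 0.321]
wrist_force: [0.1, 0.9, 0.1]
finger_gap: 0.4
finger_force: 0.0
```

```bash
python3 - <<'E'
from h import *
c=manip.camera("side"); cv2.imwrite("pics/side1.png",cv2.resize(c["frame"][150:350,210:470,::-1],(780,600),interpolation=cv2.INTER_CUBIC))
np.savez("side1.npz",W=world(c),D=c["range_z"])
s=manip.read_state(); print(s["eef_pos"],s["wrist_force"],s["finger_gap"])
W=world(c); e=s["eef_pos"]; m=(abs(W[...,0]-e[0])<30)&(abs(W[...,1]-e[1])<30)&(W[...,2]>115)&(W[...,2]<180)
p=W[m]; print(len(p), np.percentile(p,[1,50,99],axis=0).round(1) if len(p) else "")
E
```

```text
[ 369.48317018 -262.50981961  144.4691919 ] [ 0.2599134  -0.5428091   0.03067389] 0.33881801824767277
230 [[ 357.4 -279.3  128.1]
 [ 363.6 -271.6  156.7]
 [ 380.8 -254.6  179.7]]
```

View pics/side1.png

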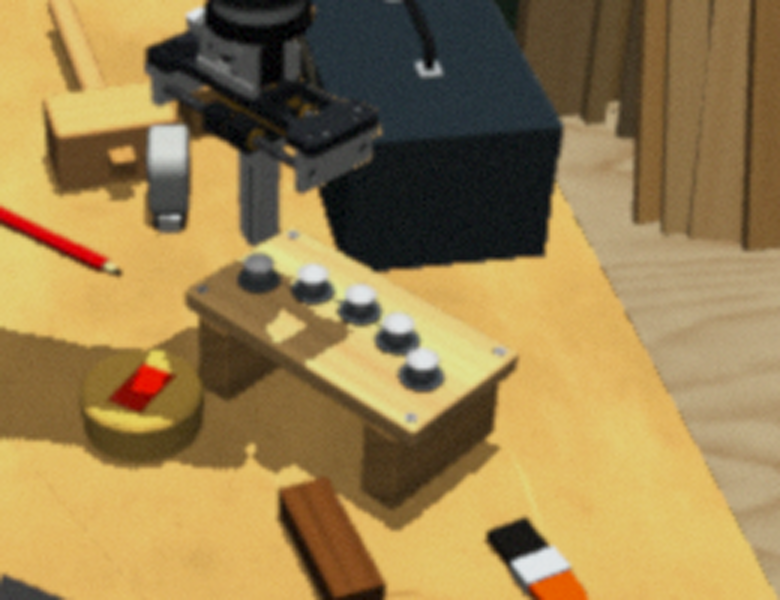

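The closed fingertips, at crop pixel (260,240), are directly above pin 1 at (258,268). The tin is at (140,400), undisturbed. Next I lower onto pin 1.

Emit:
servo_tool([
  [[0,0,-0.01,0,0,0,1],[0,0,-0.02,0,0,0,1],[0,0,-0.026,0,0,0,1],[0,0,-0.03,0,0,0,1],[0,0,-0.032,0,0,0,1],[0,0,-0.034,0,0,0,1],[0,0,-0.034,0,0,0,1],[0,0,-0.034,0,0,0,1],[0,0,-0.034,0,0,0,1],[0,0,-0.034,0,0,0,1]],
])

```text
clock: 2.85
eef_pos: [369.4, -262.4, 127.3]
eef_rot: [3.142, -0.0, 0.321]
wrist_force: [-0.7, 0.8, 0.8]
finger_gap: 0.4
finger_force: 0.7
```

```bash
python3 - <<'E'
from h import *
F=[]
for i in range(8):
    manip.camera("side"); s=manip.read_state(); F.append(s["wrist_force"])
print(s["eef_pos"],np.mean(F,0),np.std(F,0))
E
```

```text
[ 369.43012415 -262.42716566  127.246625  ] [-0.54785506  0.46445401  1.13932776] [0.46437583 0.64004522 0.39618115]
```

Emit:
servo_tool([
  [[0,0,-0.002,0,0,0,1],[0,0,-0.004,0,0,0,1],[0,0,-0.004,0,0,0,1],[0,0,-0.004,0,0,0,1]],
])

```text
clock: 3.65
eef_pos: [369.4, -262.5, 125.3]
eef_rot: [3.142, -0.0, 0.321]
wrist_force: [-1.0, 1.0, 2.6]
finger_gap: 0.4
finger_force: 1.2
```

```bash
python3 - <<'E'
from h import *
F=[]
for i in range(16):
    manip.camera("side"); s=manip.read_state(); F.append(s["wrist_force"])
print(s["eef_pos"],np.mean(F,0),np.std(F,0))
E
```

```text
[ 369.42941586 -262.45519519  125.24419006] [-0.57036271  0.51125645  2.17385016] [0.43372704 0.49538884 0.48277836]
```

Emit:
servo_tool([
  [[0.014,-0.01,-0.001,0,0,0,1],[0.027,-0.021,-0.001,0,0,0,1],[0.04,-0.033,-0.001,0,0,0,1],[0.052,-0.045,-0.001,0,0,0,1],[0.063,-0.058,-0.001,0,0,0,1],[0.073,-0.072,-0.001,0,0,0,1],[0.083,-0.087,-0.001,0,0,0,1],[0.092,-0.102,-0.001,0,0,0,1],[0.099,-0.117,-0.001,0,0,0,1],[0.106,-0.133,-0.001,0,0,0,1]],
])

```text
clock: 5.45
eef_pos: [422.6, -329.4, 124.7]
eef_rot: [-3.141, 0.0, 0.321]
wrist_force: [-0.4, 2.4, 2.0]
finger_gap: 0.4
finger_force: 1.5
```

```bash
python3 - <<'E'
from h import *
F=[]
for i in range(10):
    c=manip.camera("side"); s=manip.read_state(); F.append(s["wrist_force"])
print(s["eef_pos"],np.mean(F,0),np.std(F,0))
cv2.imwrite("pics/side2.png",cv2.resize(c["frame"][150:350,210:470,::-1],(780,600),interpolation=cv2.INTER_CUBIC))
E
```

```text
[ 422.43414967 -328.9318154   124.92728067] [ 0.58787724 -2.05845055  2.32848928] [0.31699592 0.70431919 0.39749821]
```

View pics/side2.png

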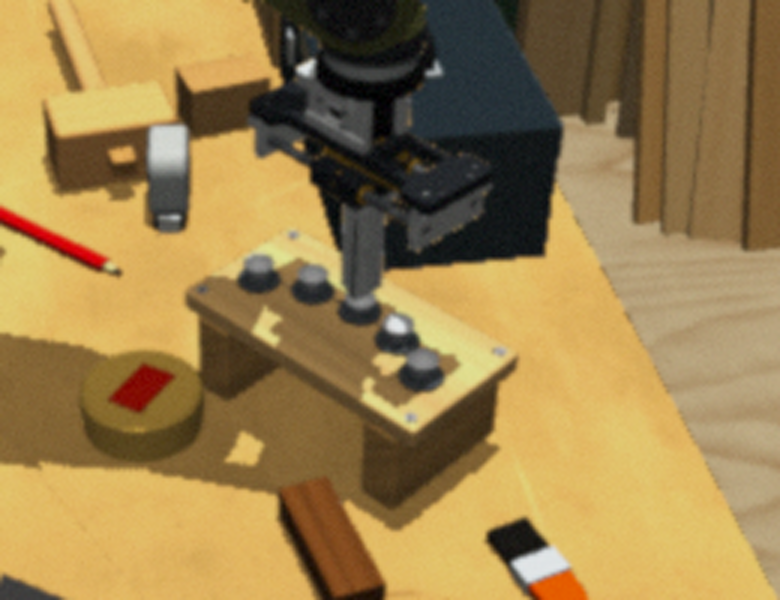

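The fingertips are on pin 3 at crop (361,300), with pins 1 and 2 sprung up again behind them. The jig and the loose things have not moved. The stroke continues.

Emit:
servo_tool([
  [[0.006,-0.016,0,0,0,0,1],[0.011,-0.033,0,0,0,0,1],[0.014,-0.05,0,0,0,0,1],[0.017,-0.067,0,0,0,0,1],[0.019,-0.084,0,0,0,0,1],[0.02,-0.101,0,0,0,0,1],[0.019,-0.118,0,0,0,0,1],[0.018,-0.136,0,0,0,0,1],[0.016,-0.153,0,0,0,0,1],[0.012,-0.17,0,0,0,0,1]],
])

```text
clock: 6.95
eef_pos: [428.4, -414.5, 124.8]
eef_rot: [-3.142, -0.0, 0.321]
wrist_force: [0.7, 2.5, 2.3]
finger_gap: 0.3
finger_force: 1.4
```

```bash
python3 - <<'E'
from h import *
F=[]
for i in range(10):
    c=manip.camera("side"); s=manip.read_state(); F.append(s["wrist_force"])
print(s["eef_pos"],np.mean(F,0),np.std(F,0))
cv2.imwrite("pics/side3.png",cv2.resize(c["frame"][150:350,210:470,::-1],(780,600),interpolation=cv2.INTER_CUBIC))
E
```

```text
[ 428.48876204 -413.87604176  124.9032058 ] [ 0.01755732 -1.64244259  2.51578749] [0.44564309 0.31930955 0.60815101]
```

View pics/side3.png

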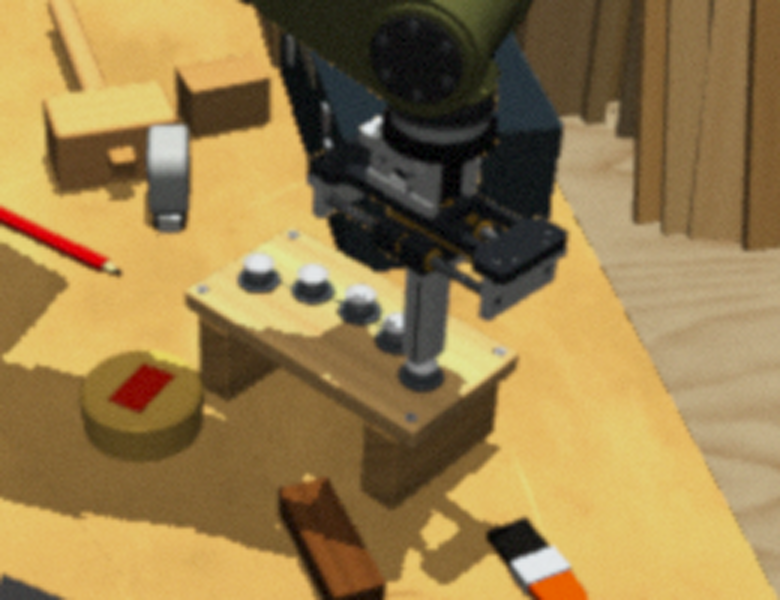

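The tips are on pin 5 at crop (422,370) and pins 1 to 4 are up behind them; nothing else has moved. Next I slide off the end of the row and lift clear.

Emit:
servo_tool([
  [[-0.005,-0.016,0,0,0,0,1],[-0.01,-0.032,0,0,0,0,1],[-0.016,-0.048,0,0,0,0,1],[-0.02,-0.06,0.01,0,0,0,1],[-0.02,-0.06,0.06,0,0,0,1],[-0.02,-0.06,0.13,0,0,0,1],[-0.02,-0.1,0.2,0,0,0,1],[-0.06,-0.18,0.24,0,0,0,1],[-0.1,-0.24,0.24,0,0,0,1],[-0.1,-0.24,0.24,0,0,0,1]],
])

```text
clock: 8.45
eef_pos: [375.5, -537.2, 244.9]
eef_rot: [3.141, 0.0, 0.317]
wrist_force: [0.2, 0.2, -1.0]
finger_gap: 0.8
finger_force: 0.0
```

Emit:
servo_tool([
  [[0,0,0,0,0,0,1],[0,0,0,0,0,0,1],[0,0,0,0,0,0,1],[0,0,0,0,0,0,1],[0,0,0,0,0,0,1]],
])

```text
clock: 8.95
eef_pos: [378.8, -533.5, 244.9]
eef_rot: [3.142, -0.0, 0.322]
wrist_force: [-0.4, 0.3, -0.1]
finger_gap: 0.5
finger_force: 0.0
```

```bash
python3 - <<'E'
from h import *
c=manip.camera("top"); cv2.imwrite("pics/top4.png",c["frame"][:,:,::-1]); W=world(c); Z=W[...,2]
m=((Z>97)&(Z<118)&(W[...,0]>350)&(W[...,0]<460)&(W[...,1]>-440)&(W[...,1]<-240)).astype(np.uint8)
k,l,s,q=cv2.connectedComponentsWithStats(m)
for i in range(1,k):
    p=W[l==i]
    if len(p)>25: print(q[i].round(1),p.mean(0).round(1))
E
```

```text
[355.6 232.7] [ 433.1 -369.1  107.6]
[336.4 236.5] [ 423.7 -327.2  107.6]
[375.  234.5] [ 430.  -411.8  108. ]
[319.5 246.1] [ 401.8 -290.4  107.7]
[305.9 260.1] [ 370.5 -261.2  107.3]
```

View pics/top4.png

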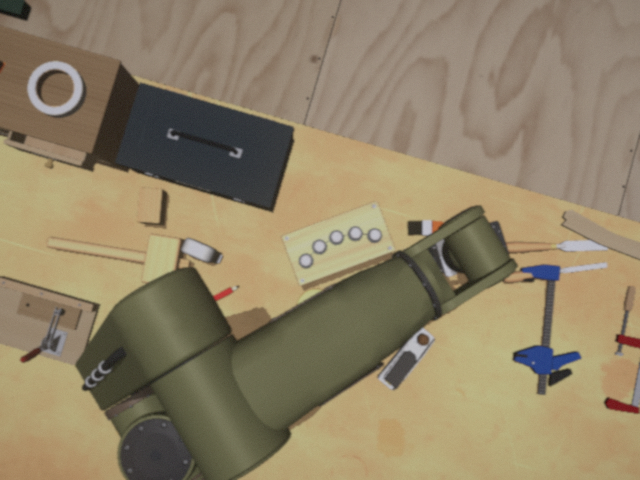

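The jig at (338,245) has not moved and all five pins are up at their starting heights. The hand is clear, at about (490,240).

```bash
python3 -c "
from cell import manip
print(manip.sign_off())"
```

```text
the job is handed in; nothing more can be done
None
```

I stroked all five pins in one unbroken pass from the wax-tin end (pin 1 to pin 5), with about 2.2–2.5 N measured on pins 1, 3 and 5. All five sprang back, the jig did not move, the hand is clear, and the job is handed in; no verdict was returned.

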